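# Press a cemented heel in the locking pliers and release it

### The arm

A 6-joint arm with a two-finger parallel gripper is mounted at the origin on the work surface. World frame = base frame: x ahead of the robot, y to its left, z up, the work surface at z = 0. Lengths are in m, angles in rad, forces in N, time in s.
With the tool pointing down it reaches from about 0.3 to 0.825 m from the base axis. Payload 5.4 kg.
Tool frame: the origin (TCP) lies on the centre line of the jaws, within the pads' length; the fingertips stand 17 mm ahead of it and the grasp point (between the pads) lies 2 mm behind it; y points along the fingers, x is the direction in which the jaws open and shut, and the axes are right-handed (so a half turn about y gives the same grasp; the last joint's range is limited). The gripper opens to 92 mm and grips with 3 to 60 N. Pads are 20 mm wide; open, the fingers measure 128 mm over their backs; the gripper's body (75 mm by 189 mm) begins 69 mm behind the grasp point.
Start: joints at [-1.377, 0.158, 1.597, -0, 1.386, -0.21], TCP at [0.226, -0.529, 0.201] pointing down, gripper open.
Joint ranges: [-2.91, 2.91], [-0.94, 2.29], [0.18, 2.7], [-1.29, 4.43], [0.17, 2.64], [-3, 3]. Speed limits (rad/s): [2.57, 2.57, 3.14, 3.14, 3.14, 3.14].

### API

Orientations are given as a 3x3 rotation matrix whose columns are the frame's x, y, z axes.
In Python, from cell import r gives the robot as it stands. The module is installed in compiled form; this text tells all that it offers.
- The arm moves only by the shell command python3 -m jog 'ROWS'. ROWS is JSON, a list of rows, each a list of 7 numbers: the opening, from -1 (shut) to 1 (fully open), then the shift along the world's x, y, z in mm, then the turn, a rotation vector about the world's x, y, z in rad. A call has exactly 8 rows; each row is the pose to reach, as a shift and turn from the pose measured when the call began; what a row does not reach only later rows make up. A row lasts 1/12 s, in which the tool goes at most 41.7 mm and 7.16 degrees, less where a joint would pass 70% of its speed; a pose out of reach is approached as far as the arm can. A call with a gripper value outside its range is refused whole. The fingers move at their own pace and stop on an object; the grip force is fixed at half the most. Time passes only in rows, so rows that repeat a pose let the fingers close, or fill a call up. It gives the time, the measured TCP pose, the force and the opening at its end, in the units of the state.
- r.get_state(): the state, without advancing time (a new reading comes with each control period).
- r.grab_frame(name): name is "scene" or "top" or "wrist"; returns (picture, depth): 384x512x3 uint8, red, green, blue; 384x512 float32, m along the optical axis (not along the pixel's ray), 0 where there is no reading.
- r.camera_model(name): a dict with "fx", "fy", "cx", "cy" (pixels), "extrinsics" (4x4, takes a point from world to camera coordinates); the wrist camera has in their place "mount" (4x4, takes a point from camera to tool coordinates, whose origin is the TCP and whose axes are the tool frame's). Camera axes: x right, y down, z forward; pixel columns grow to the right and rows downward; lengths in m; the calibration is good to about 2 mm. A picture is of the moment at which its call begins: read the wrist's pose just before it. camera_model takes no time and is no camera call.
- r.close_job(): hands the job in, once; it reports no verdict.
The state is a dict: "time": time; "joint_positions": joint angles; "qvel": joint speeds; "joint_torque": joint torques, N m; "position": TCP position; "orientation": TCP orientation; "contact_force": force on the tool from outside, world axes, zero at the start; "torque": the same for the moment, N m; "gripper_width": opening from 0.0 (shut) to 1.0 (fully open).
Only numpy, scipy, OpenCV 4.12 (cv2) and the standard library are available. Lean on these libraries where they do the work, as an engineer would, in place of code of your own. Each camera call takes 0.05 s, during which the arm holds its last target. There are 200 camera calls.

### The job

Stand the freshly cemented shoe heel that waits on the bench on its straight edge in the open jaws of the locking pliers on the sloping stand, and let go of it. Squeeze the handles together until the pliers snap over centre and lock on the heel, take the hand away and leave it pressed for at least two seconds. Then free it by flicking the red release lever uphill, so that the pliers spring open and the heel is left standing in the jaws; leave everything else on the bench where it is.

Things in the scene. Friction and masses are not known exactly. Their poses are not given: they have to be found in the camera images.
- stand: Teal press stand fixed to the bench, 170 x 320 mm, carrying the sloping grey panel. Origin on the bench under the panel's origin; at yaw 0 its low side faces the robot (-x). Steel locking pliers are bolted flat on the panel, working in a plane 31 mm off it: handles towards panel -y, jaws towards +y; nothing stands over 50 mm off the panel.
- panel: Grey panel sloping 30 degrees, low edge towards the robot. Origin on its surface, 75 mm above the bench. Axes: x straight up the slope, y along the slope to the left, z square out of the surface (30 degrees off vertical, leaning to the robot). Its surface runs from -90 to 90 mm in x and -190 to 150 mm in y.
- seat (a point): Point on the panel's surface where the middle of the heel's underside belongs, (0, 95, 0) mm in the panel's frame, same axes. The fixed jaw's flat face (44 mm wide, 46 high) is 15 mm downhill; the open pad's near side 28 mm uphill: a 43 mm gap. Free for 50 mm either side in y, 24 mm wide about x = 0. A released heel may slide or lean onto the fixed jaw.
- squeeze_point (a point): Where to squeeze, midway between the locked handles: (0, -75, 31) mm in the panel's frame, 31 mm off the panel. Handles are 16 mm round bars along y. The fixed one is downhill, axis at panel x = -12 mm, ending at y = -98. The moving one is uphill. Here their outsides are at panel x = -20 and +37 mm when open, -20 and +20 when locked.
- handle (a joint): Angle of the moving handle, rad: 0 sprung open (as at the start), grows as it is squeezed, dead centre at 0.10, locked against its stop at 0.20. Squeezing takes about 17 N at the squeeze point at first, then less; short of dead centre it springs back open, past it it stays locked by itself.
- handle_grip (a point): Point on the axis of the moving handle 85 mm from its pivot, where it is squeezed (31 mm above the panel).
- lever: Red release lever, origin at its pivot near the moving handle's end, reaching 55 mm towards panel -y, with an upright red paddle 34 x 6 x 30 mm. It follows the handle: as the pliers lock it swings downhill, to lie in line with the handles. Pushing the paddle uphill (panel +x) by about 30 mm with a few newtons trips the lock, and handle and lever spring on uphill.
- lever_paddle (a point): Middle of the lever's red paddle, 34 mm off the panel. Locked it lies at about (6, -130, 34) mm in the panel's frame; open at about (56, -121, 34) mm. The space downhill of it is free to the panel's low edge.
- pad: Orange roller pad of the moving jaw, 20 mm diameter, 34 mm high, on a spring that gives up to 10 mm; origin at its middle. Locked on the heel it presses with about 6 N.
- heel: Loose shoe heel of brown leather lifts with a black rubber top lift, about 120 g, D-shaped, standing on its straight edge. Origin: centre of its underside; x: through its thickness (30 mm, goes between the jaws, either way round), y: its width (50 mm, flat sides up to 30 mm height), z: up, 55 mm high, the top half round. It is to be gripped across the 50 mm width.
- polish_tin: Bystander: round dark tin, 76 mm diameter, 25 mm high; origin at its underside.
- hammer: Bystander: hammer lying on the bench.
- brush: Bystander: brush lying on the bench.
- glue_bottle: Bystander: white bottle with blue cap, 56 mm diameter, 140 mm high.
- tack_jar: Bystander: glass jar, 64 mm diameter, 80 mm high.
Not all that is in view belongs to the job. Of the things that look like the heel, the middle-sized one is meant.

How it is judged:
By the outcome, as a careful person would: the job done as asked, in the order asked, and still so for the second after the job is handed in, with the robot touching nothing.
It also fails if it takes over 64 s, if anything falls off the work surface, if the arm or the gripper's body presses on something with over 40 N, if the wrist force passes 120 N, or if a joint passes its speed limit or range.

## Working session

There is one attempt and no reset: what is moved stays moved. The work goes in short steps, Python scripts to look and compute and a shell command to move; the robot and the scene stay as the last step left them, time stands still between calls to the robot, and variables do not carry over. Pictures are saved under pics/ and viewed, about 8 in all and at most 12, crops included, and the job is handed in when it is done.

```bash
mkdir -p pics; cat > h.py <<'E'
import numpy as np, cv2
from cell import r
def grab(n,f=None):
    s=r.get_state(); p,d=r.grab_frame(n); m=r.camera_model(n)
    if n=="wrist":
        T=np.eye(4); T[:3,:3]=s["orientation"]; T[:3,3]=s["position"]; C=T@np.array(m["mount"])
    else: C=np.linalg.inv(np.array(m["extrinsics"]))
    if f: cv2.imwrite("pics/"+f,p[:,:,::-1])
    v,u=np.mgrid[:384,:512]
    P=np.stack([(u-m["cx"])/m["fx"]*d,(v-m["cy"])/m["fy"]*d,d],-1)@C[:3,:3].T+C[:3,3]
    P[d==0]=np.nan
    return p,d,P,C,m
E
python3 - <<'E'
from h import *
for n in("scene","top"):
    p,d,P,C,m=grab(n,n+"0.png"); np.savez("pics/%s0.npz"%n,p=p,P=P); print(n,C.round(3),m["fx"],np.mean(d==0))
a=cv2.imread("pics/scene0.png");b=cv2.imread("pics/top0.png")
print(r.get_state())
E
```

```text
scene [[-0.803  0.505 -0.317  0.873]
 [ 0.596  0.67  -0.443  0.347]
 [-0.012 -0.545 -0.839  0.917]
 [ 0.     0.     0.     1.   ]] 378.5135070866864 0.0040283203125
top [[-0.029 -0.993  0.114  0.447]
 [-0.999  0.025 -0.034 -0.05 ]
 [ 0.031 -0.114 -0.993  1.065]
 [ 0.     0.     0.     1.   ]] 357.6487118134598 0.004058837890625
{'time': 0.1, 'joint_positions': array([-1.37708766e+00,  1.58996392e-01,  1.59808519e+00, -2.31336784e-05,
        1.38621580e+00, -2.10093107e-01]), 'qvel': array([-0.00099959, -0.00126573, -0.0033876 ,  0.00118177, -0.00022676,
       -0.00024875]), 'joint_torque': array([-3.96739106e-04, -3.86500239e+01, -3.22961676e+01,  7.03325216e-02,
        3.39317706e-02, -4.49886238e-05]), 'position': array([ 0.22578881, -0.52817549,  0.20052216]), 'orientation': array([[ 3.92920813e-01, -3.50474764e-04,  9.19572244e-01],
       [-9.19570791e-01,  1.66846731e-03,  3.92920828e-01],
       [-1.67198506e-03, -9.99998547e-01,  3.33289175e-04]]), 'contact_force': array([ 0.69240193,  0.09980955, -0.48915193]), 'torque': array([ 0.00461606, -0.04919415, -0.0180205 ]), 'gripper_width': 0.9989860412448566}
```

View pics/top0.png

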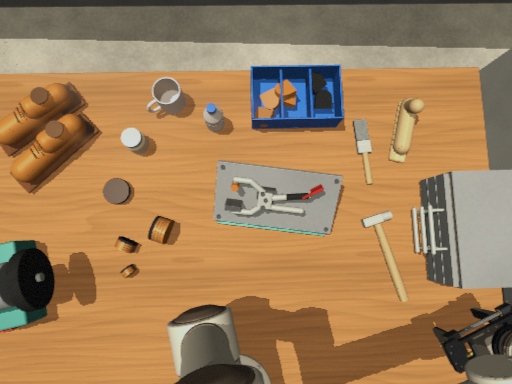

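View pics/scene0.png

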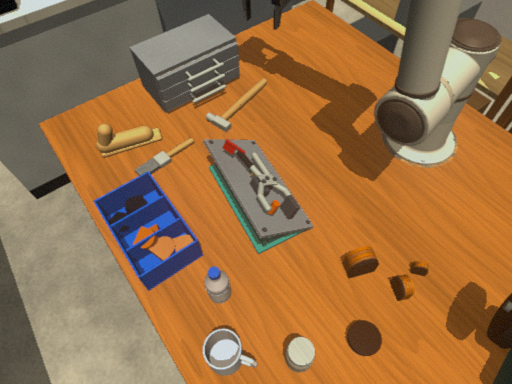

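The top view shows the panel at about (278,198), with its jaws to the left. The three heel-like pieces are at (162,230) large, (126,244) middle and (128,270) small. Next I measure the panel and the middle heel.

```bash
python3 - <<'E'
from h import *
for n,box in(("top",(150,245,205,350)),("scene",(125,255,190,325))):
    z=np.load("pics/%s0.npz"%n);p,P=z["p"].astype(int),z["P"]
    m=np.zeros(p.shape[:2],bool);m[box[0]:box[1],box[2]:box[3]]=1
    sat=p.max(2)-p.min(2)
    m&=(sat<25)&(P[...,2]>.015)&(P[...,2]<.14)&np.isfinite(P[...,2])
    Q=P[m]
    for k in range(6):
        A=np.c_[Q[:,:2],np.ones(len(Q))];c=np.linalg.lstsq(A,Q[:,2],rcond=None)[0]
        e=Q[:,2]-A@c; Q=Q[abs(e)<max(.004,1.5*e.std())] if k<5 else Q
    nn=np.array([-c[0],-c[1],1]);nn/=np.linalg.norm(nn)
    up=np.array([0,0,1])-nn[2]*nn;up/=np.linalg.norm(up);y=np.cross(nn,up)
    R=np.c_[up,y,nn]
    print(n,len(Q),"tilt",np.degrees(np.arccos(nn[2])),"yaw",np.degrees(np.arctan2(up[1],up[0])),"res",e.std())
    (cx,cy),(w,h),a=cv2.minAreaRect((Q@R)[:,:2].astype(np.float32)); print("rect",cx,cy,w,h,a)
    l=Q@R; print(np.percentile(l,[0,.5,99.5,100],axis=0))
    x0=(l[:,0].min()+l[:,0].max())/2; y0=(l[:,1].min()+l[:,1].max())/2+.02
    print("origin",R@[x0,y0,np.median(l[:,2])])
    # heels
    z0=P[...,2]
    hm=((z0>.012)&(z0<.09)).astype(np.uint8); 
    N,L,st,ce=cv2.connectedComponentsWithStats(hm)
    for i in range(1,N):
        if st[i,4]>40:
            q=P[L==i]; print(ce[i].round(),st[i,4],np.nanmin(q,0).round(3),np.nanmax(q,0).round(3))
E
```

```text
top 5409 tilt 29.91182864879437 yaw -8.593176163493741 res 0.001736489528636966
rect 0.5145719647407532 -0.051278889179229736 0.18147791922092438 0.33699479699134827 0.3154682517051697
[[ 0.42296325 -0.21973648 -0.2122223 ]
 [ 0.42592679 -0.21766912 -0.21206619]
 [ 0.60360026  0.11548284 -0.20547871]
 [ 0.6055434   0.1168806  -0.20533261]]
origin [ 0.53900249 -0.11323555  0.07545808]
[297.  95.] 3944 [ 0.754 -0.331  0.012] [ 0.919 -0.07   0.09 ]
[166.  96.] 757 [0.803 0.129 0.012] [0.889 0.231 0.09 ]
[ 45. 136.] 5065 [0.579 0.384 0.012] [0.909 0.665 0.09 ]
[403. 131.] 1020 [ 0.643 -0.563  0.012] [ 0.833 -0.486  0.089]
[215. 124.] 175 [0.748 0.011 0.014] [0.786 0.065 0.09 ]
[363. 145.] 643 [ 0.58  -0.428  0.012] [ 0.778 -0.382  0.025]
[134. 140.] 532 [0.687 0.237 0.013] [0.745 0.298 0.084]
[426. 230.] 1257 [ 0.292 -0.574  0.015] [ 0.585 -0.528  0.09 ]
[116. 191.] 559 [0.539 0.29  0.013] [0.613 0.365 0.03 ]
[275. 210.] 3438 [ 0.434 -0.302  0.012] [0.59  0.046 0.09 ]
[286. 192.] 93 [ 0.547 -0.205  0.081] [ 0.564 -0.131  0.09 ]
[386. 251.] 994 [ 0.235 -0.507  0.012] [ 0.496 -0.387  0.032
[... 1090 characters left out ...]
.067  0.09 ]
[258. 157.] 577 [ 0.437 -0.294  0.028] [ 0.515 -0.044  0.089]
[244. 167.] 172 [ 0.528 -0.249  0.072] [ 0.563 -0.138  0.09 ]
[279. 215.] 1370 [ 0.476 -0.294  0.012] [0.628 0.049 0.09 ]
[361. 261.] 757 [0.427 0.165 0.012] [0.501 0.229 0.081]
[420. 267.] 185 [0.33  0.274 0.012] [0.365 0.313 0.041]
[403. 286.] 423 [0.4   0.271 0.012] [0.445 0.328 0.058]
[220. 293.] 288 [0.753 0.034 0.012] [0.808 0.069 0.09 ]
[364. 338.] 960 [0.54  0.291 0.015] [0.615 0.367 0.03 ]
[218. 340.] 405 [0.81  0.13  0.012] [0.889 0.189 0.09 ]
[300. 354.] 841 [0.692 0.241 0.013] [0.752 0.302 0.086]
[236. 364.] 367 [0.805 0.176 0.012] [0.889 0.234 0.09 ]
[505. 371.] 330 [0.331 0.542 0.012] [0.431 0.562 0.086]
```

```bash
M='python3 -m jog'
$M '[[1,40,10,40,0,0,0],[1,80,20,60,0,0,0],[1,120,50,70,0,0,0],[1,150,90,70,0,0,0],[1,170,130,70,0,0,0],[1,180,170,70,0,0,0],[1,185,210,70,0,0,0],[1,190,250,70,0,0,0]]'
$M '[[1,0,41,0,0,0,0.1],[1,0,82,0,0,0,0.2],[1,0,123,0,0,0,0.3],[1,0,164,0,0,0,0.4],[1,0,205,0,0,0,0.5],[1,0,246,0,0,0,0.6],[1,0,287,0,0,0,0.7],[1,0,328,0,0,0,0.8]]'
$M '[[1,0,41,0,0,0,0.1],[1,0,82,0,0,0,0.2],[1,0,123,0,0,0,0.3],[1,0,164,0,0,0,0.4],[1,0,205,0,0,0,0.5],[1,0,230,0,0,0,0.6],[1,0,230,0,0,0,0.6],[1,0,230,0,0,0,0.6]]'
python3 - <<'E'
from h import *
p,d,P,C,m=grab("wrist","w1.png"); np.savez("pics/w1.npz",p=p,P=P); s=r.get_state();print(s["joint_positions"].round(2),s["orientation"].round(3)); print(C.round(3))
E
```

```text
time: 0.77
position: [0.411, -0.3054, 0.2698]
orientation: [[0.393, -0.001, 0.919], [-0.919, 0.002, 0.393], [-0.003, -1.0, 0.0]]
contact_force: [0.0, 0.0, 0.6]
gripper_width: 0.997
time: 1.43
position: [0.4103, 0.0246, 0.2696]
orientation: [[0.935, -0.002, 0.354], [-0.354, 0.001, 0.935], [-0.003, -1.0, 0.0]]
contact_force: [0.0, -0.2, -0.2]
gripper_width: 1.001
time: 2.1
position: [0.4097, 0.2553, 0.269]
orientation: [[0.971, -0.004, -0.237], [0.237, -0.001, 0.971], [-0.004, -1.0, -0.0]]
contact_force: [-0.1, 0.3, -0.3]
gripper_width: 1.004
[ 0.3  -0.12  1.75  0.    1.52  0.07] [[ 0.972 -0.003 -0.235]
 [ 0.235 -0.001  0.972]
 [-0.004 -1.    -0.   ]]
[[ 0.971  0.228  0.065  0.39 ]
 [ 0.237 -0.928 -0.286  0.338]
 [-0.005  0.294 -0.956  0.452]
 [ 0.     0.     0.     1.   ]]
```

View pics/w1.png

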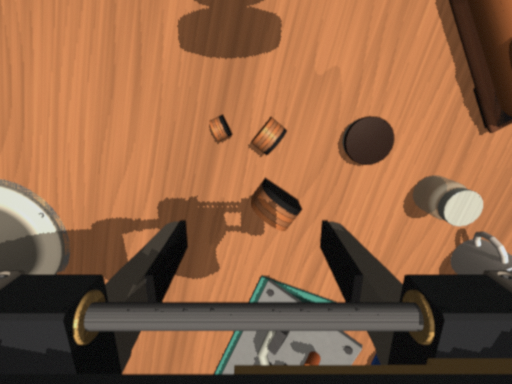

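```bash
python3 - <<'E'
from h import *
allq=[]
for n,f in(("top","top0"),("scene","scene0"),("w","w1")):
    z=np.load("pics/%s.npz"%f);P=z["P"]
    m=(P[...,0]>.385)&(P[...,0]<.47)&(P[...,1]>.25)&(P[...,1]<.345)&(P[...,2]>.010)&(P[...,2]<.065)
    q=P[m];print(n,len(q),q[:,2].max())
    for zc in(.010,.03):
        w=q[q[:,2]>zc]
        print(zc,cv2.minAreaRect((w[:,:2]*1000).astype(np.float32)))
E
```

```text
top 255 0.05723474955592023
0.01 ((420.36749267578125, 297.3058776855469), (50.324256896972656, 30.53980827331543), 64.91812133789062)
0.03 ((420.0202941894531, 296.6080322265625), (46.45287322998047, 30.509950637817383), 64.57685852050781)
scene 429 0.057916269265986364
0.01 ((422.2788391113281, 299.593017578125), (50.12092208862305, 32.35767364501953), 63.805419921875)
0.03 ((422.1406555175781, 300.2800598144531), (48.81996154785156, 31.703868865966797), 64.73442077636719)
w 742 0.05628639414529474
0.01 ((420.8612060546875, 300.6586608886719), (49.361671447753906, 30.353042602539062), 64.56888580322266)
0.03 ((420.9052734375, 300.6424560546875), (49.335784912109375, 30.30264663696289), 64.49315643310547)
```

```bash
python3 - <<'E'
import cv2
a=cv2.imread("pics/w1.png")[100:180,195:315];b=cv2.imread("pics/scene0.png")[240:320,360:480]
cv2.imwrite("pics/c1.png",cv2.resize(cv2.vconcat([a,b]),None,fx=3.6,fy=3.6,interpolation=cv2.INTER_CUBIC))
E
```

```text
(no output)
```

View pics/c1.png

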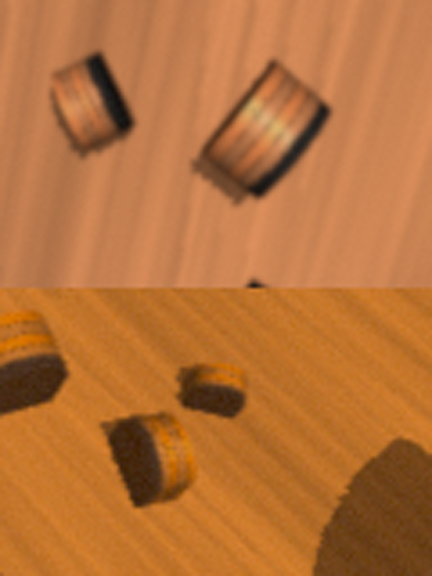

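The heel sits at (0.421, 0.299), 56 mm high. Its width axis is at 64.6° and it measures 50 x 30, so it is the right piece.

```bash
M='python3 -m jog'
$M '[[1,11,44,-15,0,0,0.11],[1,11,44,-30,0,0,0.22],[1,11,44,-45,0,0,0.33],[1,11,44,-60,0,0,0.44],[1,11,44,-80,0,0,0.55],[1,11,44,-100,0,0,0.67],[1,11,44,-120,0,0,0.78],[1,11,44,-140,0,0,0.89]]'
python3 - <<'E'
from h import *
s=r.get_state();o=s["orientation"];print((np.array([.421,.299,.028])-s["position"])*1e3, np.radians(64.6)-np.arctan2(o[1,0],o[0,0]),o.round(4))
p,d,P,C,m=grab("wrist")
m=(P[...,0]>.385)&(P[...,0]<.465)&(P[...,1]>.25)&(P[...,1]<.345)&(P[...,2]>.012)&(P[...,2]<.065)
print(cv2.minAreaRect((P[m][:,:2]*1000).astype(np.float32)),m.sum())
E
```

```text
time: 2.82
position: [0.4215, 0.2966, 0.1283]
orientation: [[0.427, -0.001, -0.904], [0.904, -0.004, 0.427], [-0.004, -1.0, -0.001]]
contact_force: [0.3, -0.1, -0.9]
gripper_width: 0.998
[  -0.45325125    2.4042929  -100.29771572] -0.0018522201533599514 [[ 4.273e-01 -1.100e-03 -9.041e-01]
 [ 9.041e-01 -3.700e-03  4.273e-01]
 [-3.800e-03 -1.000e+00 -6.000e-04]]
((420.68853759765625, 300.2035217285156), (49.65625762939453, 30.609394073486328), 64.55399322509766) 1704
```

```bash
M='python3 -m jog'
$M '[[1,0,3,-30,0,0,0],[1,0,3,-60,0,0,0],[1,0,3,-80,0,0,0],[1,0,3,-95,0,0,0],[1,0,3,-101,0,0,0],[1,0,3,-101,0,0,0],[-1,0,3,-101,0,0,0],[-1,0,3,-101,0,0,0]]'
$M '[[-1,0,0,0,0,0,0],[-1,0,0,0,0,0,0],[-1,0,0,0,0,0,0],[-1,0,0,0,0,0,0],[-1,0,0,10,0,0,0],[-1,0,0,30,0,0,0],[-1,0,0,60,0,0,0],[-1,0,0,100,0,0,0]]'
python3 - <<'E'
from h import *
from scipy.spatial.transform import Rotation as Ro
p,d,P,C,m=grab("wrist","w2.png")
s=r.get_state();a=np.radians(-8.6);t=np.radians(30)
up=np.array([np.cos(t)*np.cos(a),np.cos(t)*np.sin(a),np.sin(t)]);y=np.array([-np.sin(a),np.cos(a),0]);R=np.c_[up,y,np.cross(up,y)]
O=np.array([.5407,-.1105,.075])
Rt=np.c_[y,-R[:,2],np.cross(y,-R[:,2])]
for h in(.12,): 
    T=O+R@[0,.095,h]; print(T,(T-s["position"])*1e3,Ro.from_matrix(Rt@np.array(s["orientation"]).T).as_rotvec())
print(R.round(3),s["gripper_width"]*92)
E
```

```text
time: 3.53
position: [0.4201, 0.2985, 0.0245]
orientation: [[0.424, -0.005, -0.906], [0.906, -0.006, 0.424], [-0.007, -1.0, 0.003]]
contact_force: [-0.9, -0.9, -0.8]
gripper_width: 0.881
time: 4.2
position: [0.4178, 0.2976, 0.1238]
orientation: [[0.424, -0.011, -0.905], [0.905, -0.008, 0.424], [-0.011, -1.0, 0.006]]
contact_force: [-0.6, -0.2, -0.7]
gripper_width: 0.294
[ 0.49558047 -0.00759602  0.17892305] [  71.64971113 -307.96194264   44.71244696] [-0.15151296 -0.4978423   0.28093672]
[[ 0.856  0.15  -0.494]
 [-0.13   0.989  0.075]
 [ 0.5    0.     0.866]] 23.537753032816354
```

View pics/w2.png

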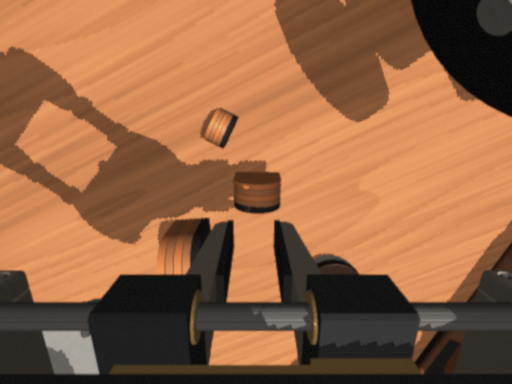

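The fingers close slower than I allowed, so the hand lifted before gripping. The heel is still standing, at pixel (257,190). I'll remeasure and repeat with a longer close.

```bash
M='python3 -m jog'
$M '[[1,0,0,0,0,0,0],[1,0,0,0,0,0,0],[1,0,0,0,0,0,0],[1,0,0,0,0,0,0],[1,0,0,0,0,0,0],[1,0,0,0,0,0,0],[1,0,0,0,0,0,0],[1,0,0,0,0,0,0]]'
python3 - <<'E'
from h import *
s=r.get_state();o=s["orientation"];print(s["position"],np.degrees(np.arctan2(o[1,0],o[0,0])))
p,d,P,C,m=grab("wrist")
m=(P[...,0]>.385)&(P[...,0]<.465)&(P[...,1]>.25)&(P[...,1]<.345)&(P[...,2]>.012)&(P[...,2]<.065)
print(cv2.minAreaRect((P[m][:,:2]*1000).astype(np.float32)),m.sum(),P[m][:,2].max())
E
```

```text
time: 4.92
position: [0.4236, 0.3002, 0.1336]
orientation: [[0.424, 0.004, -0.906], [0.906, -0.002, 0.424], [-0.0, -1.0, -0.004]]
contact_force: [0.3, 0.2, 0.4]
gripper_width: 0.813
[0.4235955  0.30023024 0.13362894] 64.91845744220905
((420.4338684082031, 300.07635498046875), (49.76188659667969, 30.487646102905273), 64.67476654052734) 1643 0.05619031459168239
```

```bash
M='python3 -m jog'
$M '[[1,-3,0,-30,0,0,0],[1,-3,0,-60,0,0,0],[1,-3,0,-85,0,0,0],[1,-3,0,-100,0,0,0],[1,-3,0,-107,0,0,0],[1,-3,0,-107,0,0,0],[-1,-3,0,-107,0,0,0],[-1,-3,0,-107,0,0,0]]'
$M '[[-1,0,0,0,0,0,0],[-1,0,0,0,0,0,0],[-1,0,0,0,0,0,0],[-1,0,0,0,0,0,0],[-1,0,0,0,0,0,0],[-1,0,0,0,0,0,0],[-1,0,0,0,0,0,0],[-1,0,0,0,0,0,0]]'
$M '[[-1,0,0,0,0,0,0],[-1,0,0,10,0,0,0],[-1,0,0,30,0,0,0],[-1,0,0,60,0,0,0],[-1,0,0,90,0,0,0],[-1,0,0,120,0,0,0],[-1,0,0,150,0,0,0],[-1,0,0,150,0,0,0]]'
python3 - <<'E'
from h import *
from scipy.spatial.transform import Rotation as Ro
p,d,P,C,m=grab("wrist","w3.png")
s=r.get_state();a=np.radians(-8.6);t=np.radians(30)
up=np.array([np.cos(t)*np.cos(a),np.cos(t)*np.sin(a),np.sin(t)]);y=np.array([-np.sin(a),np.cos(a),0]);R=np.c_[up,y,np.cross(up,y)]
O=np.array([.5407,-.1105,.075])
Rt=np.c_[y,-R[:,2],np.cross(y,-R[:,2])]
T=O+R@[0,.095,.12]; print(T,(T-s["position"])*1e3,Ro.from_matrix(Rt@np.array(s["orientation"]).T).as_rotvec())
E
```

```text
time: 5.63
position: [0.422, 0.3008, 0.0283]
orientation: [[0.424, 0.007, -0.906], [0.906, -0.001, 0.424], [0.002, -1.0, -0.006]]
contact_force: [0.0, 1.3, -0.1]
gripper_width: 0.877
time: 6.3
position: [0.4219, 0.3006, 0.0283]
orientation: [[0.424, 0.006, -0.906], [0.906, -0.001, 0.424], [0.002, -1.0, -0.006]]
contact_force: [-0.0, -0.9, 0.8]
gripper_width: 0.46
time: 6.97
position: [0.4256, 0.3024, 0.1859]
orientation: [[0.424, 0.018, -0.906], [0.906, 0.004, 0.424], [0.011, -1.0, -0.014]]
contact_force: [1.1, 1.6, -0.5]
gripper_width: 0.453
[ 0.49558047 -0.00759602  0.17892305] [  71.3110523  -309.40408123   -3.65244872] [-0.15636268 -0.48937447  0.27906425]
```

View pics/w3.png

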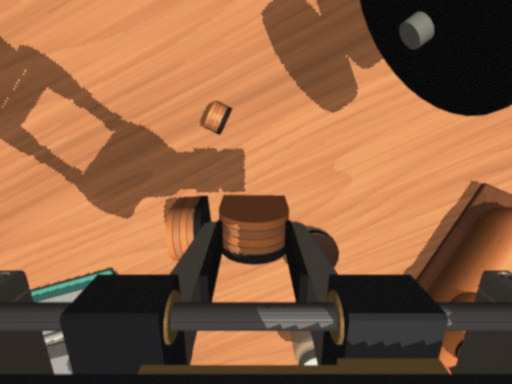

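Gripped at pixel (254,228), and it looks level and centred. I'll carry it above the seat, perpendicular to the panel.

```bash
M='python3 -m jog'
$M '[[-1,9,-40,5,-0.02,-0.06,0.035],[-1,18,-80,10,-0.04,-0.12,0.07],[-1,27,-120,10,-0.06,-0.18,0.10],[-1,36,-160,10,-0.08,-0.245,0.14],[-1,45,-200,10,-0.10,-0.31,0.175],[-1,54,-240,10,-0.12,-0.37,0.21],[-1,63,-275,10,-0.14,-0.43,0.245],[-1,71,-309,0,-0.156,-0.489,0.279]]'
$M '[[-1,0,0,0,0,0,0],[-1,0,0,0,0,0,0],[-1,0,0,0,0,0,0],[-1,0,0,0,0,0,0],[-1,0,0,0,0,0,0],[-1,0,0,0,0,0,0],[-1,0,0,0,0,0,0],[-1,0,0,0,0,0,0]]'
cat >> h.py <<'E'
from scipy.spatial.transform import Rotation as Ro
a=np.radians(-8.6);t=np.radians(30)
up=np.array([np.cos(t)*np.cos(a),np.cos(t)*np.sin(a),np.sin(t)]);yy=np.array([-np.sin(a),np.cos(a),0]);R=np.c_[up,yy,np.cross(up,yy)]
O=np.array([.5407,-.1105,.075])
def go(pl,jaw):  # panel-frame target mm, jaw axis 'y' or 'x'
    s=r.get_state(); x=R[:,1] if jaw=='y' else R[:,0]
    Rt=np.c_[x,-R[:,2],np.cross(x,-R[:,2])]
    o=np.array(s["orientation"]);T=O+R@(np.array(pl)/1e3)
    print("now panel mm",(R.T@(s["position"]-O)*1e3).round(1),"shift",((T-s["position"])*1e3).round(1),"rot",Ro.from_matrix(Rt@o.T).as_rotvec().round(3),"J",s["joint_positions"].round(2),"F",np.round(s["contact_force"],1),"w",round(s["gripper_width"],3),"t",s["time"])
E
python3 - <<'E'
from h import *
go([0,95,120],'y')
p,d,P,C,m=grab("wrist","w4.png");np.savez("pics/w4.npz",p=p,P=P)
p,d,P,C,m=grab("scene","s4.png");np.savez("pics/s4.npz",p=p,P=P)
E
python3 -c "
import cv2
a=cv2.imread('pics/w4.png');b=cv2.imread('pics/s4.png')[100:292,150:406]
cv2.imwrite('pics/c4.png',cv2.resize(cv2.vconcat([a,cv2.resize(b,(512,384))]),None,fx=.78,fy=.78))"
```

```text
time: 7.68
position: [0.495, -0.0064, 0.1836]
orientation: [[0.15, 0.494, -0.856], [0.989, -0.076, 0.13], [-0.001, -0.866, -0.5]]
contact_force: [0.3, -0.1, -2.3]
gripper_width: 0.456
time: 8.35
position: [0.4951, -0.0056, 0.1837]
orientation: [[0.149, 0.494, -0.857], [0.989, -0.075, 0.129], [-0.001, -0.866, -0.5]]
contact_force: [0.3, 0.3, -1.2]
gripper_width: 0.458
now panel mm [  1.8  96.9 124.5] shift [ 0.4 -2.  -4.8] rot [ 0.001 -0.001 -0.001] J [-0.31 -0.51  2.3   0.11  0.84 -1.79] F [ 0.3  0.3 -1.2] w 0.458 t 8.35
```

View pics/c4.png

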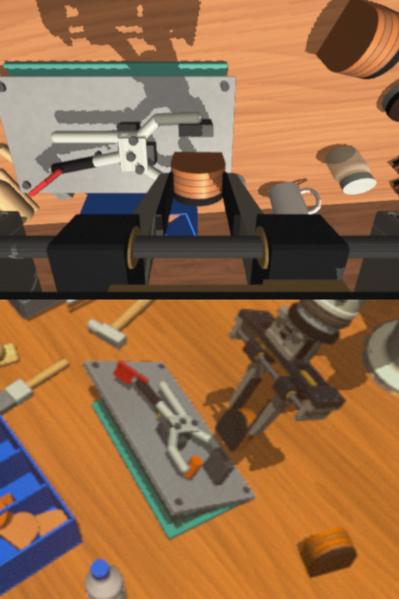

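The wrist view shows the fixed jaw just downhill of the held heel. I'll check the panel frame and the heel in the hand numerically.

```bash
python3 - <<'E'
from h import *
for n in("w4","s4","top0"):
    z=np.load("pics/%s.npz"%n);p,P=z["p"].astype(int),z["P"]
    L=(P-O)@R*1e3; x,y,zz=L[...,0],L[...,1],L[...,2]; sat=p.max(2)-p.min(2)
    g=(sat<25)&(abs(zz)<8)&(abs(x)<110)&(y>-210)&(y<170); print(n,"panel z med",np.median(zz[g]))
    # edges: by slices, median of extremes
    e=lambda v,k,lo,hi,f:np.median([f(v[g&(k>i)&(k<i+10)]) for i in range(lo,hi,10) if (g&(k>i)&(k<i+10)).sum()>5])
    print(" x- %.1f x+ %.1f y- %.1f y+ %.1f"%(e(x,y,-150,120,np.min),e(x,y,-150,120,np.max),e(y,x,-70,70,np.min),e(y,x,-70,70,np.max)))
    j=(p.max(2)<110)&(sat<30)&(zz>15)&(zz<60)&(x<0)&(x>-60)&(y>60)&(y<135)
    if j.sum(): print(" jaw",j.sum(),np.percentile(L[j],[3,50,97],axis=0).round(1).tolist())
    q=(p[...,0]>180)&(p[...,2]<70)&(zz>15)&(zz<60)&(x>10)&(x<70)&(y>60)&(y<135)
    if q.sum(): print(" pad",q.sum(),np.percentile(L[q],[3,50,97],axis=0).round(1).tolist())
    if n!="top0":
        b=(abs(x)<40)&(abs(y-95)<45)&(zz>85)&(zz<165)&(p[...,0]>p[...,2]*1.4)
        if b.sum(): print(" heel",b.sum(),np.percentile(L[b],[1,10,50,90,99],axis=0).round(1).tolist())
E
```

```text
w4 panel z med 0.29599453007634846
 x- -92.0 x+ 86.3 y- -187.9 y+ 148.5
 jaw 766 [[-46.5, 70.4, 24.2], [-29.9, 90.5, 46.2], [-18.7, 113.0, 47.8]]
 heel 3874 [[-14.3, 74.7, 100.6], [-13.9, 79.9, 113.1], [-10.3, 97.9, 144.5], [6.7, 115.6, 150.8], [15.5, 120.6, 152.0]]
s4 panel z med 1.5264487287711217
 x- -84.3 x+ 90.0 y- -182.2 y+ 150.8
 jaw 246 [[-30.9, 65.3, 15.9], [-17.7, 98.2, 36.3], [-14.6, 117.5, 48.6]]
 pad 41 [[30.7, 87.5, 35.5], [41.6, 97.5, 49.2], [47.1, 102.8, 51.4]]
 heel 643 [[-11.8, 66.5, 97.6], [-3.1, 76.0, 104.4], [15.0, 103.3, 134.3], [17.8, 122.6, 154.3], [19.1, 133.0, 163.4]]
top0 panel z med 1.0206948624863252
 x- -89.3 x+ 88.8 y- -190.6 y+ 144.3
 jaw 145 [[-30.2, 72.3, 17.2], [-17.9, 91.1, 44.6], [-15.8, 111.1, 49.4]]
 pad 34 [[29.7, 85.2, 45.9], [37.5, 92.5, 48.7], [44.5, 98.5, 52.4]]
```

The panel frame agrees within about 2 mm. The heel is square in the hand, with its underside 27.5 mm below the TCP. Now lowering to just above the jaws.

```bash
python3 - <<'E'
from h import *
go([3,94,82],'y')
E
```

```text
now panel mm [  1.7  96.5 124.5] shift [ 21.7  -5.8 -36.2] rot [ 0.001 -0.001 -0.   ] J [-0.31 -0.51  2.3   0.11  0.84 -1.79] F [ 0.4  0.  -2.1] w 0.456 t 8.45
```

```bash
python3 -m jog '[[-1,6,-1,-9,0,0,0],[-1,11,-3,-18,0,0,0],[-1,16,-4,-27,0,0,0],[-1,22,-6,-36,0,0,0],[-1,22,-6,-36,0,0,0],[-1,22,-6,-36,0,0,0],[-1,22,-6,-36,0,0,0],[-1,22,-6,-36,0,0,0]]'
python3 - <<'E'
from h import *
go([3,94,32],'y')
E
```

```text
time: 9.12
position: [0.5173, -0.012, 0.1485]
orientation: [[0.149, 0.495, -0.856], [0.989, -0.076, 0.129], [-0.001, -0.866, -0.501]]
contact_force: [-0.1, -0.1, -1.5]
gripper_width: 0.454
now panel mm [ 4.  93.9 82.6] shift [ 24.2  -3.6 -44.3] rot [ 0.001  0.001 -0.   ] J [-0.31 -0.38  2.29  0.12  0.72 -1.8 ] F [-0.1 -0.1 -1.5] w 0.454 t 9.1167
```

```bash
python3 -m jog '[[-1,3,0,-6,0,0,0],[-1,6,-1,-12,0,0,0],[-1,9,-1,-18,0,0,0],[-1,13,-2,-24,0,0,0],[-1,17,-3,-31,0,0,0],[-1,21,-3,-38,0,0,0],[-1,24,-4,-44,0,0,0],[-1,24,-4,-44,0,0,0]]'
python3 - <<'E'
from h import *
go([3,94,29],'y')
grab("scene","s5.png")
E
python3 -c "
import cv2
b=cv2.imread('pics/s5.png')[130:258,190:350]
cv2.imwrite('pics/c5.png',cv2.resize(b,None,fx=4.5,fy=4.5,interpolation=cv2.INTER_CUBIC))"
```

```text
time: 9.78
position: [0.5407, -0.0158, 0.1024]
orientation: [[0.149, 0.492, -0.858], [0.989, -0.075, 0.129], [-0.0, -0.867, -0.498]]
contact_force: [-1.0, 0.1, -1.4]
gripper_width: 0.455
now panel mm [ 1.4 93.6 30.8] shift [ 2.3  0.1 -0.8] rot [-0.    -0.003 -0.   ] J [-0.3  -0.22  2.27  0.14  0.58 -1.82] F [-1.   0.1 -1.4] w 0.455 t 9.7833
```

View pics/c5.png

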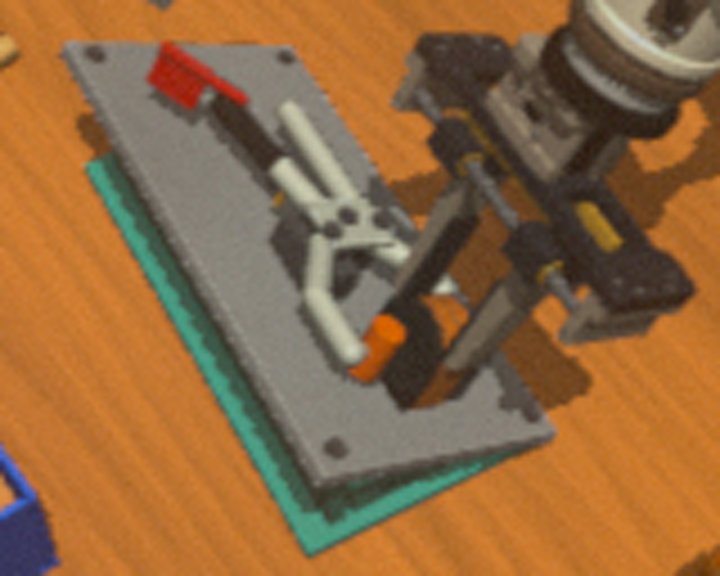

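```bash
python3 -m jog '[[-1,1,0,-1,0,0,0],[-1,1,0,-2,0,0,0],[-1,1,0,-2,0,0,0],[0.0,1,0,-2,0,0,0],[0.15,1,0,-2,0,0,0],[0.15,1,0,-2,0,0,0],[0.15,1,0,-2,0,0,0],[0.15,1,0,-2,0,0,0]]'
python3 - <<'E'
from h import *
go([2,94,110],'y')
E
```

```text
time: 10.5
position: [0.542, -0.0159, 0.1015]
orientation: [[0.149, 0.493, -0.857], [0.989, -0.075, 0.129], [-0.001, -0.867, -0.499]]
contact_force: [0.4, 0.3, 0.1]
gripper_width: 0.572
now panel mm [ 2.1 93.7 29.4] shift [-39.9   6.3  69.7] rot [ 0.    -0.001 -0.   ] J [-0.3  -0.21  2.26  0.14  0.57 -1.82] F [0.4 0.3 0.1] w 0.572 t 10.5
```

```bash
python3 -m jog '[[0.15,-2,0,4,0,0,0],[0.15,-7,1,12,0,0,0],[0.15,-14,2,24,0,0,0],[0.15,-22,3,38,0,0,0],[0.15,-31,5,54,0,0,0],[0.15,-40,6,70,0,0,0],[0.15,-40,6,70,0,0,0],[0.15,-40,6,70,0,0,0]]'
python3 - <<'E'
from h import *
go([0,-75,110],'x')
p,d,P,C,m=grab("wrist","w6.png")
p2,_,P2,_,_=grab("scene","s6.png")
for p,P in((p,P),(p2,P2)):
    p=p.astype(int);L=(P-O)@R*1e3;x,y,z=L[...,0],L[...,1],L[...,2]
    b=(x>-14)&(x<24)&(y>55)&(y<135)&(z>5)&(z<70);print(b.sum(),np.nanpercentile(L[b],[1,10,50,90,99],axis=0).round(1).tolist())
a=cv2.imread('pics/w6.png');b=cv2.imread('pics/s6.png')[130:258,190:350]
cv2.imwrite('pics/c6.png',np.vstack([cv2.resize(a,(400,300)),cv2.resize(b,(400,300),interpolation=2)]))
E
```

```text
time: 11.17
position: [0.5027, -0.0102, 0.1728]
orientation: [[0.15, 0.496, -0.855], [0.989, -0.076, 0.129], [-0.001, -0.865, -0.502]]
contact_force: [0.7, 0.5, -0.0]
gripper_width: 0.579
now panel mm [  3.4  93.5 111. ] shift [ -27.6 -166.2   -2.5] rot [ 0.779 -0.117 -1.359] J [-0.32 -0.47  2.3   0.12  0.8  -1.8 ] F [ 0.7  0.5 -0. ] w 0.579 t 11.1667
1333 [[-13.8, 71.2, 38.8], [-11.5, 75.9, 44.5], [-1.0, 94.7, 53.5], [9.8, 113.4, 56.3], [12.1, 118.3, 57.4]]
378 [[-13.4, 72.4, 5.8], [-7.7, 86.5, 12.0], [12.2, 106.0, 39.9], [15.4, 119.2, 55.9], [17.0, 120.4, 58.1]]
```

View pics/c6.png

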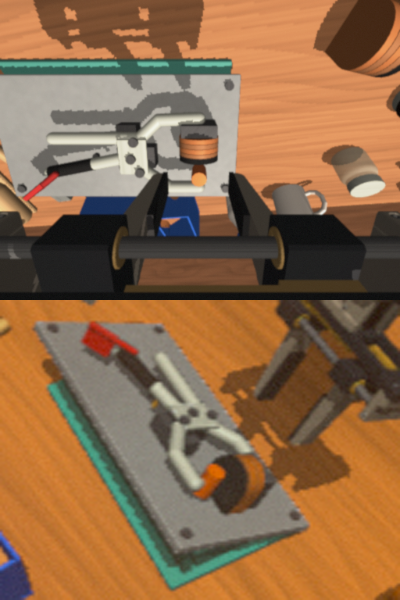

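The heel stands upright and centred between the fixed jaw and the pad. Next is the squeeze: turn the hand 90° and go above the handles.

```bash
M='python3 -m jog'
$M '[[0.6,-4,-20,5,0.05,-0.01,-0.09],[1,-8,-40,10,0.10,-0.016,-0.18],[1,-12,-60,10,0.155,-0.023,-0.27],[1,-16,-80,10,0.21,-0.03,-0.36],[1,-20,-100,10,0.26,-0.04,-0.45],[1,-23,-120,10,0.31,-0.047,-0.54],[1,-26,-145,5,0.36,-0.055,-0.63],[1,-28,-166,0,0.41,-0.063,-0.72]]'
python3 - <<'E'
from h import *
go([0,-75,110],'x')
E
```

```text
time: 11.93
position: [0.4733, -0.1773, 0.1693]
orientation: [[0.737, 0.493, -0.463], [0.566, -0.074, 0.821], [0.37, -0.867, -0.334]]
contact_force: [-0.2, 0.4, -0.8]
gripper_width: 0.998
now panel mm [ -1.9 -76.1 110. ] shift [1.8 0.9 1. ] rot [ 0.362 -0.057 -0.636] J [-0.82 -0.44  2.29  0.4   0.91 -1.58] F [-0.2  0.4 -0.8] w 0.998 t 11.9333
```

```bash
M='python3 -m jog'
$M '[[1,2,1,1,0.06,-0.01,-0.106],[1,2,1,1,0.12,-0.019,-0.212],[1,2,1,1,0.18,-0.028,-0.318],[1,2,1,1,0.24,-0.038,-0.424],[1,2,1,1,0.30,-0.047,-0.53],[1,2,1,1,0.362,-0.057,-0.636],[1,2,1,1,0.362,-0.057,-0.636],[1,2,1,1,0.362,-0.057,-0.636]]'
python3 - <<'E'
from h import *
go([0,-75,60],'x')
p,d,P,C,m=grab("wrist","w7.png");p=p.astype(int);L=(P-O)@R*1e3;x,y,z=L[...,0],L[...,1],L[...,2]
sat=p.max(2)-p.min(2)
for y0 in(-90,-80,-70,-60):
    b=(abs(y-y0)<4)&(z>24)&(z<50)&(abs(x)<50); xs=np.sort(x[b]); print(y0,b.sum(),np.unique(xs.round(-0)//3*3))
E
```

```text
time: 12.6
position: [0.475, -0.1761, 0.169]
orientation: [[0.857, 0.493, 0.147], [-0.127, -0.073, 0.989], [0.499, -0.867, -0.0]]
contact_force: [0.3, 0.3, 0.2]
gripper_width: 1.001
now panel mm [ -0.8 -74.6 109. ] shift [ 24.8  -4.1 -42.1] rot [ 0.    -0.002 -0.003] J [-0.81 -0.44  2.28  0.4   0.91 -0.85] F [0.3 0.3 0.2] w 1.001 t 12.6
-90 239 [-24. -21. -18. -15. -12.  -9.  -6.  21.  24.  27.  30.  33.  36.  39.]
-80 252 [-21. -18. -15. -12.  -9.  -6.  18.  21.  24.  27.  30.  33.  36.]
-70 261 [-21. -18. -15. -12.  -9.  -6.  18.  21.  24.  27.  30.  33.  36.]
-60 265 [-21. -18. -15. -12.  -9.  -6.  15.  18.  21.  24.  27.  30.  33.]
```

View pics/w7.png

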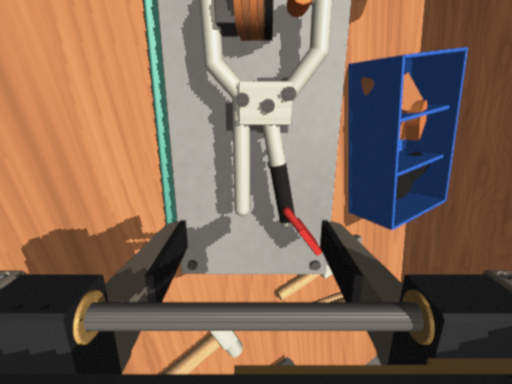

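The handles are where they should be, at x = -21..-4 and 18..37. Now descending over them.

```bash
M='python3 -m jog'
$M '[[1,6,-1,-10,0,0,0],[1,12,-2,-20,0,0,0],[1,18,-3,-31,0,0,0],[1,25,-4,-42,0,0,0],[1,30,-5,-51,0,0,0],[1,35,-6,-60,0,0,0],[1,40,-6,-68,0,0,0],[1,40,-6,-68,0,0,0]]'
python3 - <<'E'
from h import *
go([0,-75,30],'x')
E
```

```text
time: 13.32
position: [0.5144, -0.1812, 0.099]
orientation: [[0.859, 0.491, 0.144], [-0.126, -0.071, 0.99], [0.496, -0.868, 0.0]]
contact_force: [0.4, 0.5, -0.8]
gripper_width: 1.0
now panel mm [ -1.4 -73.8  28.5] shift [ 0.2 -1.2  2. ] rot [-0.001 -0.004 -0.005] J [-0.74 -0.18  2.25  0.45  0.69 -0.89] F [ 0.4  0.5 -0.8] w 1.0 t 13.3167
```

```bash
M='python3 -m jog'
$M '[[-1,0,-1,2,0,0,0],[-1,0,-1,2,0,0,0],[-1,0,-1,2,0,0,0],[-1,0,-1,2,0,0,0],[-1,0,-1,2,0,0,0],[-1,0,-1,2,0,0,0],[-1,0,-1,2,0,0,0],[-1,0,-1,2,0,0,0]]'
$M '[[-1,0,0,0,0,0,0],[-1,0,0,0,0,0,0],[-1,0,0,0,0,0,0],[-1,0,0,0,0,0,0],[-1,0,0,0,0,0,0],[-1,0,0,0,0,0,0],[-1,0,0,0,0,0,0],[-1,0,0,0,0,0,0]]'
python3 - <<'E'
from h import *
go([0,-75,30],'x')
grab("scene","s8.png")
p,d,P,C,m=grab("scene");p=p.astype(int);L=(P-O)@R*1e3
red=(p[...,0]>150)&(p[...,1]<60)&(p[...,2]<60)&(abs(L[...,0])<110)&(L[...,1]<-90)&(L[...,1]>-190)&(L[...,2]>10)
print("red",red.sum(),np.median(L[red],0))
E
```

```text
time: 13.98
position: [0.5144, -0.1823, 0.101]
orientation: [[0.859, 0.491, 0.144], [-0.125, -0.072, 0.99], [0.496, -0.868, 0.0]]
contact_force: [0.2, 0.1, 0.4]
gripper_width: 0.442
time: 14.65
position: [0.5144, -0.1823, 0.101]
orientation: [[0.859, 0.491, 0.144], [-0.125, -0.072, 0.99], [0.496, -0.868, 0.0]]
contact_force: [-0.5, 0.3, 0.4]
gripper_width: 0.005
now panel mm [ -0.2 -74.9  30.2] shift [ 0.3 -0.1 -0. ] rot [-0.001 -0.004 -0.005] J [-0.74 -0.19  2.24  0.45  0.69 -0.89] F [-0.5  0.3  0.4] w 0.005 t 14.65
red 102 [  55.85559395 -116.44268029   37.36552408]
```

The width went to 0 and the paddle stayed at its open position, so the squeeze missed. I need to look.

```bash
python3 - <<'E'
from h import *
a,_,P,C,m=grab("wrist","w8.png")
b=cv2.imread('pics/s8.png')[110:238,190:350]
cv2.imwrite('pics/c8.png',np.vstack([cv2.resize(cv2.imread('pics/w8.png'),(400,300)),cv2.resize(b,(400,300),interpolation=2)]))
for n in("w7","s6"): pass
E
```

```text
(no output)
```

View pics/c8.png

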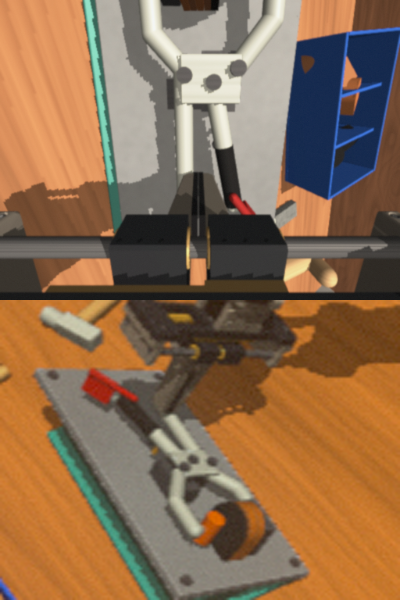

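```bash
python3 - <<'E'
from h import *
s=r.get_state();p,d,P,C,m=grab("wrist"); o=np.array(s["orientation"])
Lt=(P-s["position"])@o*1e3; L=(P-O)@R*1e3
b=(abs(Lt[...,0])<40)&(abs(Lt[...,2])<25)&(p.max(2)<110)&(Lt[...,1]>-80)
print(b.sum()); v,u=np.nonzero(b)
for y0 in range(-80,40,8):
    k=b&(Lt[...,1]>=y0)&(Lt[...,1]<y0+8)
    if k.sum(): print(y0,k.sum(),Lt[k].min(0).round(1),Lt[k].max(0).round(1))
p,d,P,C,m=grab("scene"); Lt=(P-s["position"])@o*1e3
b=(abs(Lt[...,0])<25)&(abs(Lt[...,2])<20)&(Lt[...,1]>-70)
for y0 in range(-72,40,8):
    k=b&(Lt[...,1]>=y0)&(Lt[...,1]<y0+8)
    if k.sum(): print("s",y0,k.sum(),Lt[k].min(0).round(1),Lt[k].max(0).round(1),p[k].mean(0).round())
E
```

```text
5346
-80 910 [-18.5 -79.9  -4.2] [ 17.2 -72.   12.7]
-72 621 [-18.  -72.    9.9] [ 16.9 -64.   12.5]
-64 499 [-17.4 -64.   10.2] [ 15.8 -56.   12.1]
-56 400 [-16.6 -56.   10.2] [ 14.4 -48.   12. ]
-48 334 [-16.1 -48.    9.9] [ 13.6 -40.   11.9]
-40 262 [-15.1 -40.   10.1] [ 13.1 -32.   11.7]
-32 227 [-14.5 -32.    9.6] [ 12.  -24.   11.8]
-24 216 [-13.6 -24.  -24.5] [ 35.2 -16.   11.6]
-16 827 [-18.9 -16.  -24.9] [36.3 -8.  24.9]
-8 633 [-21.1  -8.  -24.9] [39.4 -1.2 25. ]
8 1 [14.7 13.4 24.5] [14.7 13.4 24.5]
24 416 [-40.   27.9 -24.9] [15.9 31.5 24.7]
s -72 29 [-15.  -69.8  -8.8] [ 18.4 -64.3  13. ] [79. 65. 50.]
s -64 33 [-16.4 -63.7  -7.6] [ 18.2 -56.1  12. ] [78. 64. 50.]
s -56 33 [-14.7 -55.6  -8.4] [ 17.2 -48.1  12.8] [81. 68. 54.]
s -48 31 [-15.8 -47.7  -8.3] [ 16.1 -40.3  12. ] [86. 73. 58.]
s -40 30 [-14.1 -39.6  -7.7] [ 15.8 -32.1  13. ] [88. 74. 59.]
s -32 30 [-13.9 -31.5  -7.9] [ 15.  -24.2  12. ] [87. 75. 61.]
s -24 21 [-10.8 -23.7  -6.2] [ 13.1 -16.9  11.5] [81. 70. 58.]
s -16 20 [-18.2 -15.6   4.8] [23.6 -8.3 18.8] [126. 122. 106.]
s -8 19 [ -8.5  -8.  -14. ] [-3.9 -0.4 18.4] [138. 134. 115.]
s 0 3 [ -7.9   0.1 -13.9] [-5.3  1.6  2.2] [98. 93. 79.]
s 24 66 [-23.4  25.4 -19.8] [24.9 30.3 19.8] [105.  99.  90.]
```

Both cameras show the fingertips 17 mm behind the reported TCP, not 17 mm ahead of it. That explains the heel width reading: the grip was on the round part, though the heel still placed well. It also explains the empty closing above the handles. From here on I go 34 mm deeper: open first, then descend.

```bash
M='python3 -m jog'
$M '[[1,0,0,0,0,0,0],[1,0,0,0,0,0,0],[1,0,0,0,0,0,0],[1,0,0,0,0,0,0],[1,0,0,0,0,0,0],[1,0,0,0,0,0,0],[1,0,0,0,0,0,0],[1,0,0,0,0,0,0]]'
$M '[[1,0,0,0,0,0,0],[1,0,0,0,0,0,0],[1,0,0,0,0,0,0],[1,0,0,0,0,0,0],[1,0,0,0,0,0,0],[1,0,0,0,0,0,0],[1,0,0,0,0,0,0],[1,0,0,0,0,0,0]]'
python3 - <<'E'
from h import *
go([0,-75,-3],'x')
E
```

```text
time: 15.57
position: [0.5144, -0.1823, 0.1011]
orientation: [[0.859, 0.491, 0.144], [-0.125, -0.072, 0.99], [0.496, -0.868, 0.0]]
contact_force: [-0.5, 0.6, 0.4]
gripper_width: 0.561
time: 16.23
position: [0.5144, -0.1823, 0.1011]
orientation: [[0.859, 0.491, 0.144], [-0.125, -0.072, 0.99], [0.496, -0.868, 0.0]]
contact_force: [-0.8, -0.6, 0.2]
gripper_width: 1.003
now panel mm [ -0.2 -74.9  30.2] shift [ 16.6  -2.6 -28.7] rot [-0.001 -0.004 -0.005] J [-0.74 -0.19  2.24  0.45  0.69 -0.89] F [-0.8 -0.6  0.2] w 1.003 t 16.2333
```

```bash
M='python3 -m jog'
$M '[[1,3,0,-5,0,0,0],[1,6,-1,-10,0,0,0],[1,9,-1,-15,0,0,0],[1,12,-2,-20,0,0,0],[1,14,-2,-24,0,0,0],[1,16,-3,-28,0,0,0],[1,16,-3,-28,0,0,0],[1,16,-3,-28,0,0,0]]'
python3 - <<'E'
from h import *
go([0,-75,-3],'x')
E
```

```text
time: 16.9
position: [0.5303, -0.1852, 0.0726]
orientation: [[0.859, 0.491, 0.144], [-0.126, -0.071, 0.99], [0.496, -0.869, 0.0]]
contact_force: [0.3, 0.7, -0.6]
gripper_width: 1.005
now panel mm [ -0.4 -75.4  -2.5] shift [ 0.7  0.3 -0.2] rot [-0.001 -0.005 -0.005] J [-0.72 -0.08  2.22  0.49  0.62 -0.92] F [ 0.3  0.7 -0.6] w 1.005 t 16.9
```

```bash
M='python3 -m jog'
$M '[[-1,0,0,0,0,0,0],[-1,0,0,0,0,0,0],[-1,0,0,0,0,0,0],[-1,0,0,0,0,0,0],[-1,0,0,0,0,0,0],[-1,0,0,0,0,0,0],[-1,0,0,0,0,0,0],[-1,0,0,0,0,0,0]]'
$M '[[-1,0,0,0,0,0,0],[-1,0,0,0,0,0,0],[-1,0,0,0,0,0,0],[-1,0,0,0,0,0,0],[-1,0,0,0,0,0,0],[-1,0,0,0,0,0,0],[-1,0,0,0,0,0,0],[-1,0,0,0,0,0,0]]'
cat >> h.py <<'E'
def red():
    p,d,P,C,m=grab("scene");p=p.astype(int);L=(P-O)@R*1e3
    k=(p[...,0]>130)&(p[...,1]<60)&(p[...,2]<60)&(abs(L[...,0])<110)&(L[...,1]<-90)&(L[...,1]>-190)&(L[...,2]>10)
    print("red",k.sum(),np.median(L[k],0).round(1))
    h=(L[...,0]>-14)&(L[...,0]<24)&(L[...,1]>55)&(L[...,1]<135)&(L[...,2]>5)&(L[...,2]<70);print("heel",h.sum(),np.percentile(L[h],[1,50,99],axis=0).round(1).tolist())
E
python3 - <<'E'
from h import *
go([0,-75,80],'x');red()
E
```

```text
time: 17.57
position: [0.5302, -0.1853, 0.0729]
orientation: [[0.86, 0.49, 0.144], [-0.125, -0.071, 0.99], [0.496, -0.869, -0.0]]
contact_force: [-12.3, -1.7, 1.2]
gripper_width: 0.445
time: 18.23
position: [0.5297, -0.1851, 0.0724]
orientation: [[0.86, 0.489, 0.144], [-0.125, -0.071, 0.99], [0.494, -0.869, 0.0]]
contact_force: [-5.0, -1.4, 3.1]
gripper_width: 0.419
now panel mm [ -1.1 -75.4  -2.4] shift [-39.7   6.4  71.9] rot [-0.001 -0.006 -0.006] J [-0.72 -0.08  2.22  0.49  0.62 -0.92] F [-5.  -1.4  3.1] w 0.419 t 18.2333
red 0 [nan nan nan]
heel 347 [[-12.7, 71.2, 5.9], [10.8, 107.1, 42.2], [23.2, 120.3, 56.9]]
  return _methods._mean(a, axis=axis, dtype=dtype,
  ret = um.true_divide(
```

The width is 38.6 mm (about the 40 mm locked size), so the pliers have closed. Next I open, lift and check that they stay locked.

```bash
M='python3 -m jog'
$M '[[0.3,0,0,0,0,0,0],[0.3,0,0,0,0,0,0],[0.3,0,0,0,0,0,0],[0.3,0,0,0,0,0,0],[0.3,0,0,0,0,0,0],[0.3,-4,0,6,0,0,0],[0.3,-12,2,20,0,0,0],[0.3,-22,3,38,0,0,0]]'
$M '[[-0.2,-10,2,18,0,0,0],[-1,-18,3,32,0,0,0],[-1,-18,3,32,0,0,0],[-1,-18,3,32,0,0,0],[-1,-18,3,32,0,0,0],[-1,-18,3,32,0,0,0],[-1,-18,3,32,0,0,0],[-1,-18,3,32,0,0,0]]'
python3 - <<'E'
from h import *
go([-45,-130,60],'x');red()
p,d,P,C,m=grab("wrist","w9.png");p=p.astype(int);L=(P-O)@R*1e3
k=(p[...,0]>130)&(p[...,1]<70)&(p[...,2]<70)&(L[...,1]<-90)&(L[...,1]>-190)&(abs(L[...,0])<90)
print(k.sum(),np.percentile(L[k],[2,50,98],axis=0).round(1).tolist() if k.sum() else '')
cv2.imwrite('pics/c9.png',np.vstack([cv2.resize(cv2.imread('pics/w9.png'),(400,300))]))
E
```

```text
time: 18.95
position: [0.5065, -0.1811, 0.1097]
orientation: [[0.861, 0.487, 0.143], [-0.126, -0.069, 0.99], [0.492, -0.871, 0.002]]
contact_force: [0.1, 0.1, 0.7]
gripper_width: 0.651
time: 19.62
position: [0.4883, -0.1777, 0.1406]
orientation: [[0.862, 0.486, 0.143], [-0.126, -0.067, 0.99], [0.491, -0.871, 0.003]]
contact_force: [0.2, 0.1, 0.1]
gripper_width: 0.095
now panel mm [ -3.4 -74.3  77.7] shift [-35.2 -51.  -36.2] rot [-0.005 -0.01  -0.007] J [-0.78 -0.34  2.27  0.41  0.83 -0.86] F [0.2 0.1 0.1] w 0.095 t 19.6167
red 64 [   8.3 -124.9   45.8]
heel 352 [[-13.1, 70.8, 5.7], [10.7, 106.8, 42.7], [23.0, 120.4, 57.5]]
0
```

View pics/c9.png

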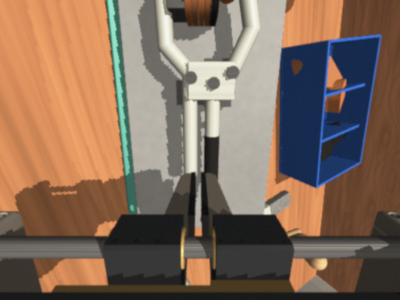

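Locked: the handles are parallel and the paddle is at (8,-125). Now the closed fingers go downhill of the paddle, which also fills the pressing time.

```bash
M='python3 -m jog'
$M '[[-1,-7,-10,0,0,0,0],[-1,-14,-20,0,0,0,0],[-1,-21,-30,0,0,0,0],[-1,-28,-40,-10,0,0,0],[-1,-35,-50,-20,0,0,0],[-1,-35,-52,-36,0,-0.01,-0.007],[-1,-35,-52,-36,0,-0.01,-0.007],[-1,-35,-52,-36,0,-0.01,-0.007]]'
$M '[[-1,0,0,0,0,0,0],[-1,0,0,0,0,0,0],[-1,0,0,0,0,0,0],[-1,0,0,0,0,0,0],[-1,0,0,0,0,0,0],[-1,0,0,0,0,0,0],[-1,0,0,0,0,0,0],[-1,0,0,0,0,0,0]]'
python3 - <<'E'
from h import *
go([-45,-131,0],'x');red()
E
```

```text
time: 20.38
position: [0.4529, -0.2292, 0.1041]
orientation: [[0.857, 0.493, 0.15], [-0.133, -0.069, 0.989], [0.498, -0.867, 0.006]]
contact_force: [-0.0, -0.1, -0.3]
gripper_width: 0.003
time: 21.05
position: [0.4529, -0.2291, 0.1041]
orientation: [[0.857, 0.493, 0.15], [-0.133, -0.069, 0.989], [0.498, -0.867, 0.006]]
contact_force: [1.0, -0.7, -0.2]
gripper_width: 0.006
now panel mm [ -45.3 -130.4   59.8] shift [ 29.7  -5.1 -51.6] rot [-0.007 -0.001  0.001] J [-0.97 -0.29  2.32  0.53  0.82 -1.12] F [ 1.  -0.7 -0.2] w 0.006 t 21.05
red 64 [   8.2 -128.    45.3]
heel 350 [[-13.1, 71.2, 5.8], [10.9, 107.4, 42.4], [23.2, 120.3, 57.3]]
```

```bash
M='python3 -m jog'
$M '[[-1,5,-1,-9,0,0,0],[-1,10,-2,-17,0,0,0],[-1,15,-3,-26,0,0,0],[-1,20,-4,-35,0,0,0],[-1,25,-4,-43,0,0,0],[-1,30,-5,-51,0,0,0],[-1,30,-5,-51,0,0,0],[-1,30,-5,-51,0,0,0]]'
$M '[[-1,0,0,0,0,0,0],[-1,0,0,0,0,0,0],[-1,0,0,0,0,0,0],[-1,0,0,0,0,0,0],[-1,0,0,0,0,0,0],[-1,0,0,0,0,0,0],[-1,0,0,0,0,0,0],[-1,0,0,0,0,0,0]]'
python3 - <<'E'
from h import *
go([25,-131,0],'x');red()
E
```

```text
time: 21.77
position: [0.4827, -0.2338, 0.0527]
orientation: [[0.857, 0.493, 0.15], [-0.134, -0.068, 0.989], [0.497, -0.868, 0.007]]
contact_force: [-0.1, 0.7, -0.2]
gripper_width: 0.003
time: 22.43
position: [0.4827, -0.2338, 0.0527]
orientation: [[0.857, 0.493, 0.15], [-0.134, -0.068, 0.989], [0.497, -0.867, 0.007]]
contact_force: [-0.6, 0.5, 0.2]
gripper_width: 0.0
now panel mm [ -44.9 -130.6    0.2] shift [59.9 -9.5 34.8] rot [-0.008 -0.002  0.   ] J [-0.91 -0.09  2.28  0.6   0.66 -1.18] F [-0.6  0.5  0.2] w 0.0 t 22.4333
red 70 [   8.2 -125.8   45.3]
heel 352 [[-13.6, 71.2, 5.9], [10.7, 107.5, 42.0], [23.3, 120.2, 57.6]]
```

Locked with the hand off for over 3.5 s. Now flicking the lever uphill.

```bash
M='python3 -m jog'
$M '[[-1,12,-2,7,0,0,0],[-1,24,-4,14,0,0,0],[-1,32,-5,18,0,0,0],[-1,39,-6,22,0,0,0],[-1,46,-7,26,0,0,0],[-1,53,-8,30,0,0,0],[-1,60,-9,35,0,0,0],[-1,63,-10,37,0,0,0]]'
python3 - <<'E'
from h import *
go([-10,-131,0],'x');red()
E
```

```text
time: 23.15
position: [0.5471, -0.2442, 0.091]
orientation: [[0.856, 0.494, 0.15], [-0.133, -0.069, 0.989], [0.499, -0.867, 0.006]]
contact_force: [0.4, 0.4, 0.6]
gripper_width: 0.001
now panel mm [  30.7 -131.2    0.7] shift [-34.5   5.5 -21. ] rot [-0.007 -0.     0.   ] J [-0.8  -0.    2.1   0.51  0.68 -0.99] F [0.4 0.4 0.6] w 0.001 t 23.15
red 122 [  54.9 -114.9   38.4]
heel 367 [[-13.0, 73.6, 6.3], [11.4, 106.1, 40.5], [15.8, 120.3, 57.8]]
```

The lever is at x = 55, so the lock tripped. I back the hand off downhill, lift clear and check.

```bash
M='python3 -m jog'
$M '[[-1,-12,2,-7,0,0,0],[-1,-24,4,-14,0,0,0],[-1,-34,5,-20,0,0,0],[-1,-40,6,-8,0,0,0],[-1,-50,7,10,0,0,0],[-1,-60,8,30,0,0,0],[-1,-70,10,55,0,0,0],[-1,-85,10,85,0,0,0]]'
$M '[[-1,-20,-10,20,0,0,0],[-1,-40,-20,30,0,0,0],[-1,-60,-30,30,0,0,0],[-1,-60,-30,30,0,0,0],[-1,-60,-30,30,0,0,0],[-1,-60,-30,30,0,0,0],[-1,-60,-30,30,0,0,0],[-1,-60,-30,30,0,0,0]]'
python3 - <<'E'
from h import *
go([0,0,0],'x');red();grab("scene","s10.png");grab("top","t10.png")
cv2.imwrite('pics/c10.png',np.vstack([cv2.resize(cv2.imread('pics/s10.png')[110:238,190:350],(400,300),interpolation=2),cv2.resize(cv2.imread('pics/t10.png'),(400,300))]))
E
```

```text
time: 23.87
position: [0.4612, -0.2331, 0.1757]
orientation: [[0.857, 0.493, 0.149], [-0.133, -0.067, 0.989], [0.497, -0.868, 0.008]]
contact_force: [0.1, -0.7, 0.9]
gripper_width: 0.004
time: 24.53
position: [0.4017, -0.2622, 0.2051]
orientation: [[0.858, 0.493, 0.147], [-0.132, -0.065, 0.989], [0.497, -0.868, 0.01]]
contact_force: [0.7, -0.2, 1.0]
gripper_width: 0.002
now panel mm [ -34.3 -170.7  170. ] shift [ 139.   151.7 -130.1] rot [-0.01  -0.002 -0.002] J [-1.16 -0.51  2.26  0.48  1.15 -1.15] F [ 0.7 -0.2  1. ] w 0.002 t 24.5333
red 117 [  55.5 -116.4   37.7]
heel 369 [[-13.2, 72.3, 6.0], [11.4, 106.0, 39.9], [15.2, 120.2, 57.2]]
```

```bash
python3 -c "
from cell import r
print(r.close_job())"
```

```text
the job is handed in; nothing more can be done
None
```

I stood the middle-sized heel in the jaws and locked the pliers on it. I then released them with the lever and handed the job in at about 24.5 s. The hand-in gave no verdict.

**Pressing:** The handles closed to about 39 mm, and the lever paddle went to about (8, -126) mm in the panel frame, which is its locked position. The pliers stayed locked with the hand away for over 3.5 s.

**Release:** Pushing the paddle uphill tripped the lock. The lever sprang back to about (55, -116) mm, its open position.

**Last checks, with the hand clear:**
- The heel was still standing in the jaws: its top was about 57 mm off the panel, it was centred near y = 95 mm, and it rested by the fixed jaw.
- The highest wrist force I read was about 12 N, during the squeeze.

**What went wrong or disagreed:**
- **First heel grip:** it missed because the fingers close slowly and I lifted too early. The heel did not move, and I repeated it.
- **First squeeze:** it closed on air above the handles. Both cameras showed the fingertips about 17 mm behind the reported TCP, not 17 mm ahead as stated. I went 34 mm deeper and the squeeze worked.
- **Heel width in the hand:** it read about 42 mm instead of 50, most likely for the same reason: I gripped the round upper part. It still placed squarely.
- **Last picture:** I could not view it because the limit of 12 was reached. The final check is from depth and colour measurements only, and I did not separately re-check the other items on the bench.

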